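# Strap down a plaster mould and work the knock-out pedal

## Robot

A 6-joint arm with a two-finger parallel gripper is mounted at the origin on the work surface. World frame = base frame: x ahead of the robot, y to its left, z up, the work surface at z = 0. Lengths are in m, angles in degrees, forces in N, time in s.
With the tool pointing down it reaches from about 0.25 to 0.725 m from the base axis. Payload 9.7 kg.
Tool frame: the origin (TCP) lies midway between the tips of the shut fingers; the grasp point (between the pads) lies 19 mm behind it; z points along the fingers, y is the line along which they close (so a half turn about z gives the same grasp; the last joint's range is limited). The gripper opens to 85 mm and grips with 20 to 120 N. Pads are 22 mm wide; open, the fingers measure 114 mm over their backs; the gripper's body (76 mm by 85 mm) begins 54 mm behind the grasp point. The pads swing forward as they close: fully open they stand 13 mm farther back than shut.
Start: joints at [68.067, 4.979, 10.078, 95.1, 0, 90], TCP at [0.205, 0.51, 0.231] pointing down, gripper open.
Joint ranges: [-179.16, 179.16], [-48.56, 103.87], [-65.8, 70.77], [-126.05, 130.52], [-82.76, 87.17], [-180, 180]. Speed limits (degrees/s): [127.2, 127.2, 147.25, 180, 180, 180].

## Interface

Orientations are given as [roll, pitch, yaw] about the fixed x, y, z axes, in that order (R = Rz(yaw) Ry(pitch) Rx(roll)).
In Python, from workcell import bot gives the robot as it stands.
- The arm moves only by the shell command python3 -m crank 'ROWS' [FORCE]. ROWS is JSON, a list of rows, each an object with "gripper": the finger opening in mm, from 0 to 85.4; "travel": the shift along the tool's x, y, z in mm, a list of three; "twist": the turn, a rotation vector about the tool's x, y, z in rad, a list of three. In form: [{"gripper": gripper, "travel": [tx, ty, tz], "twist": [rx, ry, rz]}, ...]. A call has 1 to 12 rows; each row shifts and turns the commanded pose from where the row before left it, along the tool's axes as they then stand; what a row does not reach is not made up. A row lasts 1/8 s, in which the tool goes at most 62.5 mm and 10.7 degrees, less where a joint would pass 70% of its speed; a pose out of reach is approached as far as the arm can. A call is refused whole if a number of a shift passes 62.5 or a number of a turn 0.188, either way. A call with a gripper value outside its range is refused whole. The fingers move at their own pace and stop on an object; FORCE is the grip in N (left out, the last holds). Time passes only in rows, so rows that do not move let the fingers close. It gives the time, the measured TCP pose, the force, the opening and the grip force at its end, in the units of the state.
- bot.get_obs(): the state, without advancing time (a new reading comes with each control period).
- bot.camera(name): name is "scene" or "top" or "wrist"; returns the picture (384x512x3 uint8, red, green, blue); there is no depth.
- bot.calibration(name): a dict with "vfov" (degrees; the focal length in pixels is half the picture's height over the tangent of half this angle, whatever the lens; pixels are square), "cx", "cy" (the principal point, pixels), "k1" (the pictures are not rectified: a ray, as slopes to the right and down, at radius r is drawn at 1 + k1 r^2 times it, then the intrinsics apply), "camera_from_world" (4x4, takes a point from world to camera coordinates). Camera axes: x right, y down, z forward; pixel columns grow to the right and rows downward; lengths in m; the calibration is good to about 2 mm. A picture is of the moment at which its call begins: read the wrist's pose just before it. calibration takes no time and is no camera call; for the wrist camera it gives the pose at the moment of the call.
- bot.job_done(): hands the job in; it is judged then, once.
The state is a dict: "time": time; "q": joint angles; "qd": joint speeds; "joint_efforts": joint torques, N m; "ee_pos": TCP position; "tcp_rot": TCP orientation; "wrist_force": force on the tool from outside, world axes, zero at the start; "torque": the same for the moment, N m; "opening": finger opening in m; "grasp_force": force on a finger pad.
Only numpy, scipy, OpenCV 4.12 (cv2) and the standard library are available. Lean on these libraries where they do the work, as an engineer would, in place of code of your own. Each camera call takes 0.05 s, during which the arm holds its last target. There are 200 camera calls.

## Task

The cast in the plaster mould on the blue bench press is to be knocked loose. Swing the loose hold-down strap across the mould until its slot drops over the short brass bolt and the strap lies flat on both pillars; then press the red pedal right down to its stop, keep it there for a second and let it come back up. Leave the mould where it is, and do not knock over or shove the jar and the mug that stand by the press.

Things in the scene. Friction and masses are not known exactly. Their poses are not given: they have to be found in the camera images.
- strap: Loose aluminium strap, bar 205 x 36 x 6 mm, 0.2-0.4 kg, lying level at pillar height. Origin: underside, centre of the round 14 mm hole (20 mm from one end) on the tall pivot bolt; x along the bar to the slot, z up. Starts swung out towards the robot 0.9-1.4 rad from the mould, on a steel rest bar. Lift it 15 to 30 mm to clear the brass bolt, swing counter-clockwise seen from above.
- strap_slot (a point): Centre of the strap's slot, on the underside of the bar, 165 mm along x from the round hole; the slot is 31 mm long (along the bar) and 14 mm wide, right through.
- strap_grip (a point): Grip point on the strap's orange upright fin: plate 44 mm long along the bar, 10 mm thick across it, top 48 mm above the strap's underside, centred 105 mm along x from the round hole. The point lies 34 mm above the underside. Grip from above, fingers either side of the bar.
- pivot_bolt (a point): Press: axis of the tall dark pivot bolt (10 mm diameter, shank 36 mm, then head 24 mm across, 8 mm high) at the top of its pillar (26 mm across), 98 mm above the table, where the strap's underside lies. Axes are the press's: catch_bolt lies along -y, +x points away from the robot.
- catch_bolt (a point): On the press: axis of the short brass bolt (10 mm diameter, rising 14 mm) at the top face of its steel pillar (26 mm across), 98 mm above the table, 165 mm from pivot_bolt on the other side of the mould. The strap's slot goes over it.
- pedal (a joint): Angle of the red sprung pedal, rad: 0 = up (at rest), 0.32 = down on its stop. Springs back by itself; about 5 N at the pad starts it, about 14 N at the pad holds it on the stop.
- pedal_pad (a point): Place to press: rubber top face of the moving red pedal (110 x 48 mm), beside the press past the brass bolt, 85 mm from its hinge. Hinge at the far end, along the press's y, 26 mm above the table; free end to the robot, raised 0.38 rad at rest, 0.06 on the stop. The point drops about 27 mm (65 to 38 mm above the table), moving 8 mm to the robot. Axes at rest: the press's.
- mould: Round white plaster mould, 128 mm diameter, 55 mm high, 0.9 kg, standing loose on the 40 mm high press housing between the pillars (its flat top 95 mm above the table, 3 mm below the strap's seat). Origin: centre of its underside.
- slip_jar: Amber jar with blue lid, 64 mm diameter, 85 mm high, behind the pedal. Bystander. Origin: centre of its underside.
- mug: Blue mug, 76 mm diameter, 85 mm high, beside the pivot bolt's pillar. Bystander. Origin: centre of its underside.
Things that resemble listed ones, but are neither listed nor needed, are in the scene too. Of the things that look like the strap, the largest one is meant.

How it is judged (in metres and radians):
On the way, in this order (a step that is already met when the one before it is completed fails the run):
1. the strap's slot is down over the brass bolt, strap flat on both pillars (distance between strap_slot and catch_bolt below 0.008 m and z of strap_slot in the frame of catch_bolt below 0.004 m and z of strap in the frame of pivot_bolt below 0.004 m), for 0.2 s.
2. the pedal is held down on its stop (0.29 rad or more for 0.6 s) with the strap in place (value of joint pedal above 0.29 rad and z of strap_slot in the frame of catch_bolt below 0.004 m and distance between strap_slot and catch_bolt below 0.008 m), for 0.6 s.
At the end, for the whole second after the job is handed in: The strap lies at rest on both pillars with its slot over the brass bolt (slot centre within 8 mm of the bolt, both ends less than 4 mm above the pillars), the pedal is back up (under 0.04 rad) and the mould stands within 12 mm of where it was (all of step 1 and linear speed of strap below 0.02 m/s and value of joint pedal below 0.04 rad and distance of mould from where it was at the start of the episode below 0.012 m); the robot touches nothing.
It fails at once if the mould is shoved more than 20 mm or tipped (distance of mould from where it was at the start of the episode above 0.02 m or angle between mould's own z axis and vertical above 0.2 rad).
It fails at once if the jar or the mug is knocked over or shoved more than 30 mm (distance of any of slip_jar, mug from where it was at the start of the episode above 0.03 m or angle between any of slip_jar, mug's own z axis and vertical above 0.5 rad).
It also fails if it takes over 58 s, if anything falls off the work surface, if the arm or the gripper's body presses on something with over 40 N, if the wrist force passes 120 N, or if a joint passes its speed limit or range.

## Working session

There is one attempt and no reset: what is moved stays moved. The work goes in short steps, Python scripts to look and compute and a shell command to move; the robot and the scene stay as the last step left them, time stands still between calls to the robot, and variables do not carry over. Pictures are saved under pics/ and viewed, at most 10 in all, crops included, and the job is handed in when it is done.

```bash
mkdir -p pics; ls; python3 - <<'E'
from workcell import bot
import cv2,numpy as np
o=bot.get_obs();print(o['time'],o['ee_pos'],o['tcp_rot'],o['opening'])
for n in ['top','scene']:
    c=bot.calibration(n);print(n,c)
    cv2.imwrite(f'pics/{n}0.png',cv2.cvtColor(bot.camera(n),cv2.COLOR_RGB2BGR))
E
```

```text
pics
0.0 [0.2053561  0.50998445 0.23055593] [-1.79922202e+02 -2.62377892e-04  1.58065959e+02] 0.08542357005093648
top {'vfov': 55.832056110462496, 'cx': 261.98113481708, 'cy': 195.13123101024473, 'k1': 0.016230439005348082, 'camera_from_world': array([[-0.02074718, -0.99888966, -0.04229651,  0.16883968],
       [-0.9988496 ,  0.02253858, -0.0423259 ,  0.49396344],
       [ 0.04323221,  0.04136971, -0.99820816,  0.91708486],
       [ 0.        ,  0.        ,  0.        ,  1.        ]])}
scene {'vfov': 46.62127858143971, 'cx': 252.00024811180148, 'cy': 185.99134356444918, 'k1': -0.172110852473322, 'camera_from_world': array([[ 0.86003344,  0.51021767, -0.00451789, -0.50388465],
       [ 0.410548  , -0.69723163, -0.58763799, -0.07056787],
       [-0.3029733 ,  0.50353351, -0.80911136,  1.37525413],
       [ 0.        ,  0.        ,  0.        ,  1.        ]])}
```

View pics/top0.png

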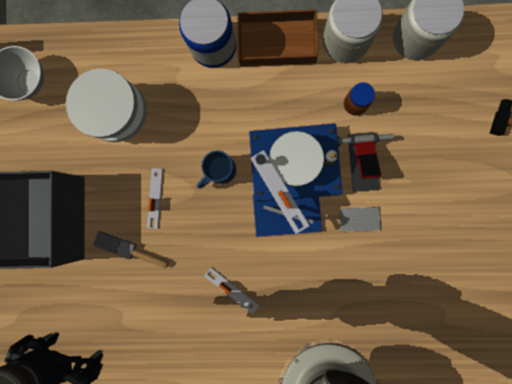

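View pics/scene0.png

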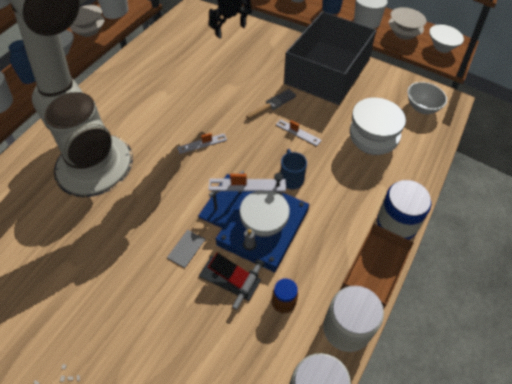

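The top view shows the press around (295,180), with the pivot head at (262,158), the strap running to (303,228), its fin at (286,200), the brass bolt near (331,156) and the pedal at (368,160). I'll enlarge both views.

```bash
python3 - <<'E'
import cv2
a=cv2.imread('pics/top0.png')[115:245,235:405];cv2.imwrite('pics/t1.png',cv2.resize(a,None,fx=4.6,fy=4.6,interpolation=cv2.INTER_CUBIC))
a=cv2.imread('pics/scene0.png')[150:320,185:325];cv2.imwrite('pics/s1.png',cv2.resize(a,None,fx=3.5,fy=3.5,interpolation=cv2.INTER_CUBIC))
E
```

```text
(no output)
```

View pics/t1.png

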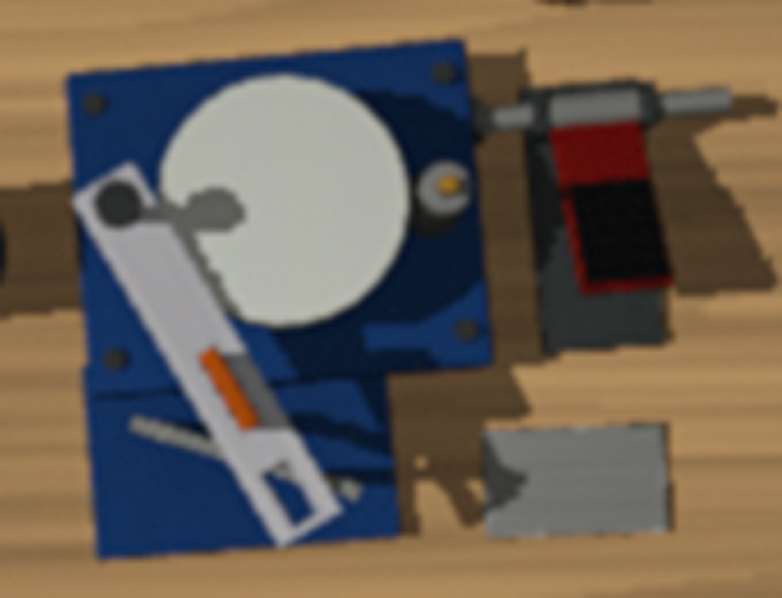

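View pics/s1.png

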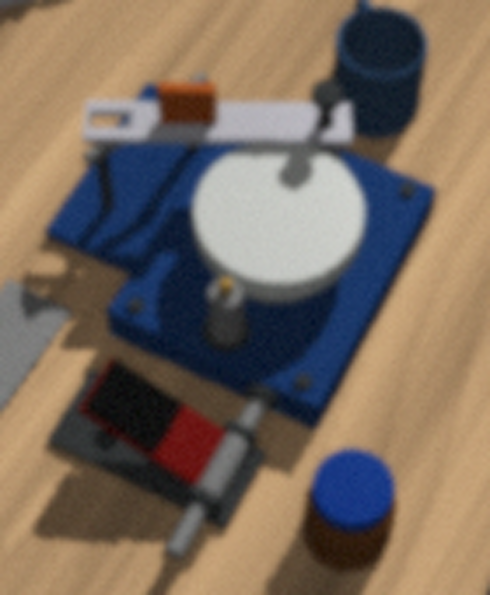

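The crops resolve the details.
- **Top crop:** pivot head (120,203), brass tip (451,185), strap corners (75,203), (135,163), (342,510) and (283,545), fin top from (205,352) to (252,428), pad centre (620,233).
- **Scene crop:** pivot head (328,92), brass tip (226,284), fin top from (160,86) to (215,86).

Next I'll back-project these.

```bash
cat >h.py <<'E'
import numpy as np, cv2
from workcell import bot
def K(c):
    f=192/np.tan(np.radians(c['vfov']/2)); return np.array([[f,0,c['cx']],[0,f,c['cy']],[0,0,1]])
def back(c,uv,z):
    uv=np.array(uv,float).reshape(-1,1,2)
    n=cv2.undistortPoints(uv,K(c),np.array([c['k1'],0,0,0,0.]))[:,0]
    T=c['camera_from_world'];R=T[:3,:3];o=-R.T@T[:3,3]
    d=np.c_[n,np.ones(len(n))]@R
    return o+d*((z-o[2])/d[:,2])[:,None]
def proj(c,P):
    T=c['camera_from_world'];p=np.atleast_2d(P)
    return cv2.projectPoints(p.astype(float),cv2.Rodrigues(T[:3,:3])[0],T[:3,3],K(c),np.array([c['k1'],0,0,0,0.]))[0][:,0]
E
python3 - <<'E'
from h import *
np.set_printoptions(precision=4,suppress=True)
t=bot.calibration('top');s=bot.calibration('scene')
T=lambda u,z:back(t,(np.array(u)+.5)/4.6-.5+[235,115],z)
S=lambda u,z:back(s,(np.array(u)+.5)/3.5-.5+[185,150],z)
for n,a,b,z in [('pivot',(120,203),(328,92),.142),('brass',(451,185),(226,284),.112),('mould',(285,200),(279,212),.095),
  ('fin0',(205,352),(215,86),.146),('fin1',(252,428),(160,86),.146)]:
    print(n,T([a],z)[0],S([b],z)[0])
print('strap corners',T([(75,203),(135,163),(342,510),(283,545)],.104))
print('scene strap corners',S([(352,103),(353,142),(84,140),(86,102)],.104))
print('slot T', T([(275,463),(313,508),(292,525),(258,480)],.104),'S',S([(92,112),(131,112),(128,124),(91,124)],.104))
print('pad',T([(568,188),(652,180),(672,280),(585,287)],.06), S([(118,362),(180,405),(150,452),(85,408)],.06))
print('jar lid',back(s,[(185+352/3.5,150+487/3.5)],.085),'mug',back(s,[(185+380/3.5,150+42/3.5)],.085))
E
```

```text
pivot [0.5731 0.154  0.142 ] [0.5747 0.1552 0.142 ]
brass [ 0.5819 -0.0097  0.112 ] [ 0.5847 -0.0105  0.112 ]
mould [0.5791 0.0718 0.095 ] [0.5817 0.0709 0.095 ]
fin0 [0.4997 0.1146 0.146 ] [0.5007 0.1146 0.146 ]
fin1 [0.4629 0.093  0.146 ] [0.4653 0.0938 0.146 ]
strap corners [[0.5792 0.1784 0.104 ]
 [0.5987 0.1476 0.104 ]
 [0.4214 0.0478 0.104 ]
 [0.4045 0.0776 0.104 ]]
scene strap corners [[0.5834 0.1815 0.104 ]
 [0.6015 0.1492 0.104 ]
 [0.4242 0.0469 0.104 ]
 [0.4052 0.0778 0.104 ]]
slot T [[0.4455 0.0805 0.104 ]
 [0.4226 0.0622 0.104 ]
 [0.4143 0.0728 0.104 ]
 [0.4371 0.0892 0.104 ]] S [[0.4146 0.0721 0.104 ]
 [0.4406 0.0874 0.104 ]
 [0.4449 0.0766 0.104 ]
 [0.4204 0.0622 0.104 ]]
pad [[ 0.5864 -0.0788  0.06  ]
 [ 0.5894 -0.1225  0.06  ]
 [ 0.5365 -0.1311  0.06  ]
 [ 0.5339 -0.086   0.06  ]] [[ 0.5349 -0.0807  0.06  ]
 [ 0.5917 -0.087   0.06  ]
 [ 0.5928 -0.1287  0.06  ]
 [ 0.5348 -0.1237  0.06  ]]
jar lid [[ 0.732  -0.0905  0.085 ]] mug [[0.5694 0.2603 0.085 ]]
```

Both cameras agree to within about 2 mm. Pivot to brass measures 165 mm and pivot to fin 105 mm, as specified. The strap points at −150.5° and must reach −86.9°. I'll start the first move now, checking how joint 6 turns with a small twist.

```bash
python3 -m crank '[{"gripper":85,"travel":[0,0,0],"twist":[0,0,-0.185]},{"gripper":85,"travel":[0,0,0],"twist":[0,0,-0.185]}]' 80; python3 - <<'E'
from h import *
o=bot.get_obs();print(o['q'],o['tcp_rot'],o['ee_pos'])
R=cv2.Rodrigues
from scipy.spatial.transform import Rotation as Ro
r=Ro.from_euler('xyz',o['tcp_rot'],degrees=True)
print(r.apply(np.array([.482,.104,.18])-o['ee_pos'],inverse=True)*1e3)
E
```

```text
time: 0.35
ee_pos: [0.2054, 0.5101, 0.2309]
tcp_rot: [-180.0, -0.0, 179.6]
wrist_force: [-0.4, 0.7, -0.7]
opening: 0.085
grasp_force: 0.0
[6.80673093e+01 4.99974694e+00 1.00528699e+01 9.50990284e+01
 3.57558468e-04 6.84556477e+01] [-1.79957433e+02 -1.71900372e-02  1.79611655e+02] [0.20538507 0.51007504 0.23085695]
[-279.37613584 -404.15302437   51.07340941]
```

```bash
python3 -m crank '[{"gripper":85,"travel":[-30,-43,0],"twist":[0,0,0]},{"gripper":85,"travel":[-35,-50.5,0],"twist":[0,0,0]},{"gripper":85,"travel":[-35,-50.5,0],"twist":[0,0,0]},{"gripper":85,"travel":[-35,-50.5,0],"twist":[0,0,0]},{"gripper":85,"travel":[-35,-50.5,0],"twist":[0,0,0]},{"gripper":85,"travel":[-35,-50.5,10],"twist":[0,0,0]},{"gripper":85,"travel":[-35,-50.5,20],"twist":[0,0,0]},{"gripper":85,"travel":[-39,-58,21],"twist":[0,0,0]},{"gripper":85,"travel":[0,0,0],"twist":[0,0,-0.174]},{"gripper":85,"travel":[0,0,0],"twist":[0,0,-0.174]},{"gripper":85,"travel":[0,0,0],"twist":[0,0,-0.174]},{"gripper":85,"travel":[0,0,0],"twist":[0,0,0]}]' 80; python3 - <<'E'
from h import *
from scipy.spatial.transform import Rotation as Ro
o=bot.get_obs()
r=Ro.from_euler('xyz',o['tcp_rot'],degrees=True)
print(o['q'],r.apply(np.array([.482,.104,.113])-o['ee_pos'],inverse=True)*1e3)
i=bot.camera('wrist');cv2.imwrite('pics/w1.png',i[...,::-1])
E
```

```text
time: 1.85
ee_pos: [0.4725, 0.1126, 0.1836]
tcp_rot: [180.0, -0.0, -150.9]
wrist_force: [-0.7, 0.9, -0.2]
opening: 0.0848
grasp_force: 0.0
[ 1.34068507e+01 -4.49659090e+00 -4.71419444e+00  8.98185965e+01
 -3.22294406e-05 -1.56933508e+01] [ -4.15957806 -12.17137135  70.63182272]
```

View pics/w1.png

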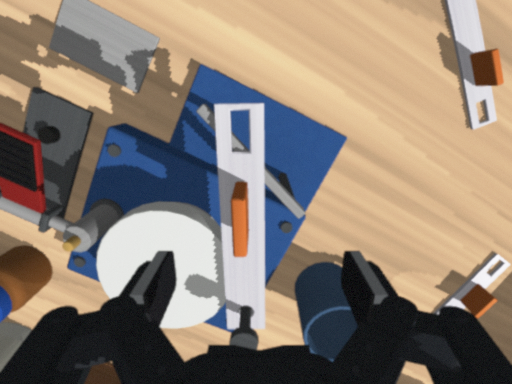

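The wrist view shows the bar running upright from (240,104) to (245,328), the fin at (240,182)–(240,256), and the fingers either side of it at x≈165 and 360. The strap is parallel to the tool x axis. I'll check the angle and fin position from this view.

```bash
python3 - <<'E'
from h import *
from scipy.spatial.transform import Rotation as Ro
np.set_printoptions(precision=4,suppress=True)
c=bot.calibration('wrist')
p=back(c,[(215,104),(225,327),(264,103),(265,328)],.104);print(p)
for a,b in((1,0),(3,2)): d=p[a]-p[b]; print(np.degrees(np.arctan2(*(-d[1::-1]))))
sl=back(c,[(231,110),(248,110),(249,152),(232,152)],.104);print('slot c',sl.mean(0))
f=back(c,[(236,183),(246,183),(247,255),(236,255)],.146);print(f,f.mean(0))
print('brass',back(c,[(70,243)],.112),'pivothead',back(c,[(243,340)],.142),'mould',back(c,[(162,265)],.095))
o=bot.get_obs();r=Ro.from_euler('xyz',o['tcp_rot'],degrees=True)
print(o['ee_pos'],r.apply(np.array([.482,.104,.113])-o['ee_pos'],inverse=True)*1e3, r.apply(f.mean(0)-o['ee_pos'],inverse=True)*1e3)
E
```

```text
[[0.4212 0.0484 0.104 ]
 [0.5991 0.1463 0.104 ]
 [0.4034 0.0792 0.104 ]
 [0.5816 0.1803 0.104 ]]
-151.1740154599027
-150.44608235479922
slot c [0.4299 0.0736 0.104 ]
[[0.4542 0.0864 0.146 ]
 [0.4511 0.0919 0.146 ]
 [0.497  0.1172 0.146 ]
 [0.5007 0.1105 0.146 ]] [0.4757 0.1015 0.146 ]
brass [[ 0.5781 -0.0088  0.112 ]] pivothead [[0.57   0.1525 0.142 ]] mould [[0.5714 0.067  0.095 ]]
[0.4725 0.1127 0.1837] [ -4.1449 -12.2217  70.6938] [  2.5462 -11.3661  37.6973]
```

```bash
python3 -m crank '[{"gripper":85,"travel":[-3.5,-12,0],"twist":[0,0,0]},{"gripper":85,"travel":[0,0,20],"twist":[0,0,0]},{"gripper":85,"travel":[0,0,25],"twist":[0,0,0]},{"gripper":85,"travel":[0,0,20],"twist":[0,0,0]},{"gripper":85,"travel":[0,0,5],"twist":[0,0,0]},{"gripper":85,"travel":[0,0,0],"twist":[0,0,0]},{"gripper":85,"travel":[0,0,0],"twist":[0,0,0]}]' 80
```

```text
time: 2.78
ee_pos: [0.4821, 0.104, 0.1149]
tcp_rot: [-180.0, 0.1, -150.9]
wrist_force: [-0.5, 1.2, 0.4]
opening: 0.0849
grasp_force: 0.0
```

```bash
python3 -m crank '[{"gripper":30,"travel":[0,0,0],"twist":[0,0,0]},{"gripper":30,"travel":[0,0,0],"twist":[0,0,0]},{"gripper":30,"travel":[0,0,0],"twist":[0,0,0]},{"gripper":30,"travel":[0,0,0],"twist":[0,0,0]},{"gripper":0,"travel":[0,0,0],"twist":[0,0,0]},{"gripper":0,"travel":[0,0,0],"twist":[0,0,0]},{"gripper":0,"travel":[0,0,0],"twist":[0,0,0]},{"gripper":0,"travel":[0,0,0],"twist":[0,0,0]}]' 80
```

```text
time: 3.78
ee_pos: [0.4816, 0.104, 0.1141]
tcp_rot: [-180.0, 0.0, -150.8]
wrist_force: [-1.0, -0.6, 2.4]
opening: 0.0094
grasp_force: 78.5
```

Gripped: the opening is 9.4 mm on the 10 mm fin. Lifting 22 mm.

```bash
python3 -m crank '[{"gripper":0,"travel":[0,0,-5],"twist":[0,0,0]},{"gripper":0,"travel":[0,0,-8],"twist":[0,0,0]},{"gripper":0,"travel":[0,0,-7],"twist":[0,0,0]},{"gripper":0,"travel":[0,0,-2],"twist":[0,0,0]},{"gripper":0,"travel":[0,0,0],"twist":[0,0,0]},{"gripper":0,"travel":[0,0,0],"twist":[0,0,0]}]' 80; python3 - <<'E'
from h import *
p=bot.get_obs()['ee_pos'];d=p[:2]-[.574,.1546];print(np.hypot(*d),np.degrees(np.arctan2(d[1],d[0])))
cv2.imwrite('pics/w2.png',bot.camera('wrist')[...,::-1])
E
```

```text
time: 4.53
ee_pos: [0.4814, 0.1039, 0.1357]
tcp_rot: [180.0, -0.0, -150.8]
wrist_force: [-0.0, 0.8, -3.9]
opening: 0.009
grasp_force: 77.9
0.1055617325669398 -151.30844798521588
```

```bash
python3 -m crank '[{"gripper":0,"travel":[-0.5,-10.5,0],"twist":[0,0,-0.1]},{"gripper":0,"travel":[-0.5,-10.5,0],"twist":[0,0,-0.1]},{"gripper":0,"travel":[-0.5,-10.5,0],"twist":[0,0,-0.1]},{"gripper":0,"travel":[-0.5,-10.5,0],"twist":[0,0,-0.1]},{"gripper":0,"travel":[-0.5,-10.5,0],"twist":[0,0,-0.1]},{"gripper":0,"travel":[0,0,0],"twist":[0,0,0]},{"gripper":0,"travel":[0,0,0],"twist":[0,0,0]}]' 80; python3 - <<'E'
from h import *
o=bot.get_obs();p=o['ee_pos'];d=p[:2]-[.574,.1546];print(np.hypot(*d),np.degrees(np.arctan2(d[1],d[0])),o['torque'])
E
```

```text
time: 5.45
ee_pos: [0.5169, 0.0662, 0.1357]
tcp_rot: [180.0, -0.0, -122.3]
wrist_force: [0.4, 0.6, -3.9]
opening: 0.0089
grasp_force: 78.0
0.10519164035087332 -122.85383698029499 [-0.05085985  0.0364589   0.00871303]
```

```bash
python3 -m crank '[{"gripper":0,"travel":[-0.5,-10.5,0],"twist":[0,0,-0.1]},{"gripper":0,"travel":[-0.5,-10.5,0],"twist":[0,0,-0.1]},{"gripper":0,"travel":[-0.5,-10.5,0],"twist":[0,0,-0.1]},{"gripper":0,"travel":[-0.5,-10.5,0],"twist":[0,0,-0.1]},{"gripper":0,"travel":[-0.5,-10.5,0],"twist":[0,0,-0.1]},{"gripper":0,"travel":[-0.5,-10.5,0],"twist":[0,0,-0.1]},{"gripper":0,"travel":[0,-2,0],"twist":[0,0,-0.018]},{"gripper":0,"travel":[0,0,0],"twist":[0,0,0]},{"gripper":0,"travel":[0,0,0],"twist":[0,0,0]}]' 80; python3 - <<'E'
from h import *
o=bot.get_obs();p=o['ee_pos'];d=p[:2]-[.574,.1546];print(np.hypot(*d),np.degrees(np.arctan2(d[1],d[0])),o['torque'])
w=bot.camera('wrist')[...,::-1];t=bot.camera('top')[110:200,240:360,::-1]
cv2.imwrite('pics/m3.png',np.hstack([w[:,:],cv2.resize(t,None,fx=2.4,fy=384/90,interpolation=cv2.INTER_CUBIC)]))
E
```

```text
time: 6.58
ee_pos: [0.5789, 0.0501, 0.136]
tcp_rot: [180.0, 0.0, -86.9]
wrist_force: [-0.1, 0.0, -2.5]
opening: 0.0088
grasp_force: 78.2
0.10463057382829262 -87.33418698961998 [-0.04454472  0.00819668  0.08204693]
```

View pics/m3.png

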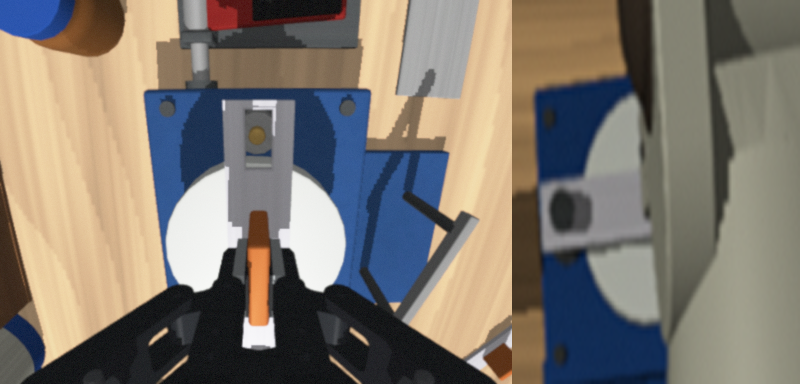

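The wrist view shows the brass tip at (258,135), centred across the slot (x 245–272) and inside its length. Lowering.

```bash
python3 -m crank '[{"gripper":0,"travel":[0,0,6],"twist":[0,0,0]},{"gripper":0,"travel":[0,0,6],"twist":[0,0,0]},{"gripper":0,"travel":[0,0,5],"twist":[0,0,0]},{"gripper":0,"travel":[0,0,3],"twist":[0,0,0]},{"gripper":0,"travel":[0,0,1.5],"twist":[0,0,0]},{"gripper":0,"travel":[0,0,0],"twist":[0,0,0]},{"gripper":0,"travel":[0,0,0],"twist":[0,0,0]}]' 80
```

```text
time: 7.55
ee_pos: [0.5793, 0.05, 0.1146]
tcp_rot: [-180.0, 0.0, -86.8]
wrist_force: [-0.4, 0.7, -3.0]
opening: 0.0091
grasp_force: 78.5
```

```bash
python3 -m crank '[{"gripper":0,"travel":[0,0,0.8],"twist":[0,0,0]},{"gripper":0,"travel":[0,0,0.4],"twist":[0,0,0]},{"gripper":0,"travel":[0,0,0],"twist":[0,0,0]}]' 80
```

```text
time: 7.92
ee_pos: [0.5794, 0.05, 0.1141]
tcp_rot: [-179.9, 0.0, -86.8]
wrist_force: [-2.3, -0.1, 5.2]
opening: 0.009
grasp_force: 79.5
```

Seated: the table now carries the load at the same height as before the lift. Releasing and rising.

```bash
python3 -m crank '[{"gripper":30,"travel":[0,0,0],"twist":[0,0,0]},{"gripper":60,"travel":[0,0,0],"twist":[0,0,0]},{"gripper":60,"travel":[0,0,0],"twist":[0,0,0]},{"gripper":60,"travel":[0,0,0],"twist":[0,0,0]},{"gripper":60,"travel":[0,0,-20],"twist":[0,0,0]},{"gripper":60,"travel":[0,0,-35],"twist":[0,0,0]},{"gripper":60,"travel":[0,0,-35],"twist":[0,0,0]},{"gripper":0,"travel":[0,0,0],"twist":[0,0,0]},{"gripper":0,"travel":[0,0,0],"twist":[0,0,0]},{"gripper":0,"travel":[0,0,0],"twist":[0,0,0]},{"gripper":0,"travel":[0,0,0],"twist":[0,0,0]}]' 80
python3 - <<'E'
from h import *
from scipy.spatial.transform import Rotation as Ro
np.set_printoptions(precision=4,suppress=True)
o=bot.get_obs();r=Ro.from_euler('xyz',o['tcp_rot'],degrees=True)
t=bot.calibration('top');s=bot.calibration('scene')
# pad prediction from the press pose
yaw=np.radians(3.1);ex=np.array([np.cos(yaw),np.sin(yaw)]);
for c,m in((t,[(568,188),(652,180),(672,280),(585,287)]),):
    for z,uv in((.078,m[2:]),(.052,m[:2])): print(z,back(c,(np.array(uv)+.5)/4.6-.5+[235,115],z)[:,:2])
print('hinge cyl',back(t,(np.array([(552,110),(642,100)])+.5)/4.6-.5+[235,115],.036))
m=np.array([(85,408),(150,452),(118,362),(180,405)])
print('S',back(s,(m[:2]+.5)/3.5-.5+[185,150],.078),back(s,(m[2:]+.5)/3.5-.5+[185,150],.052))
cv2.imwrite('pics/w4.png',bot.camera('wrist')[...,::-1])
E
```

```text
time: 9.3
ee_pos: [0.5789, 0.0499, 0.2023]
tcp_rot: [179.9, -0.0, -86.8]
wrist_force: [-0.3, -0.1, 0.0]
opening: -0.0001
grasp_force: 0.0
0.078 [[ 0.5348 -0.126 ]
 [ 0.5323 -0.0818]]
0.052 [[ 0.5876 -0.0806]
 [ 0.5906 -0.1247]]
hinge cyl [[ 0.6327 -0.077   0.036 ]
 [ 0.6366 -0.1252  0.036 ]]
S [[ 0.5409 -0.1301  0.078 ]
 [ 0.5979 -0.135   0.078 ]] [[ 0.5322 -0.0775  0.052 ]
 [ 0.5894 -0.0838  0.052 ]]
```

View pics/w4.png

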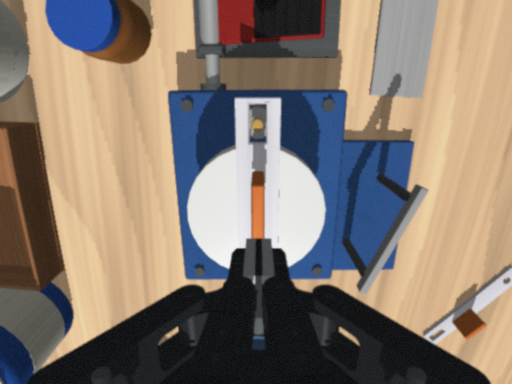

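The strap lies over the brass bolt: the tip at (258,125) is inside the slot. The pad point, derived from the hinge and pad corners, is about (0.557,−0.105). Moving above it.

```bash
python3 -m crank '[{"gripper":0,"travel":[40,8,0],"twist":[0,0,0]},{"gripper":0,"travel":[40,8,0],"twist":[0,0,0]},{"gripper":0,"travel":[40,8,0],"twist":[0,0,0]},{"gripper":0,"travel":[33.5,6.6,0],"twist":[0,0,0]},{"gripper":0,"travel":[0,0,40],"twist":[0,0,0]},{"gripper":0,"travel":[0,0,40],"twist":[0,0,0]},{"gripper":0,"travel":[0,0,20],"twist":[0,0,0]},{"gripper":0,"travel":[0,0,0],"twist":[0,0,0]},{"gripper":0,"travel":[0,0,0],"twist":[0,0,0]}]' 80
python3 - <<'E'
from h import *
w=bot.camera('wrist')[...,::-1];cv2.imwrite('pics/w5.png',w)
E
```

```text
time: 10.48
ee_pos: [0.5578, -0.1051, 0.1043]
tcp_rot: [-179.9, -0.0, -86.8]
wrist_force: [-0.0, 0.6, 0.2]
opening: -0.0001
grasp_force: 0.0
```

View pics/w5.png

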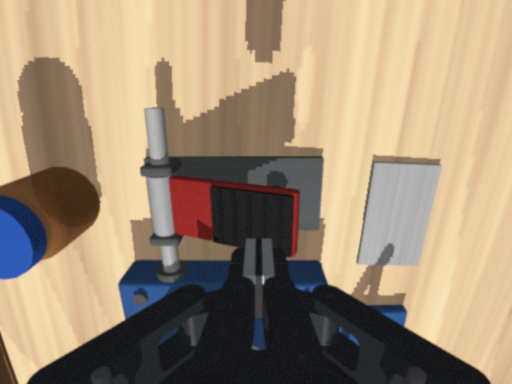

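The fingertips at (258,240) stand over the black pad (212–295, 187–250). Pressing, and following the pad towards the robot.

```bash
python3 -m crank '[{"gripper":0,"travel":[0,0,20],"twist":[0,0,0]},{"gripper":0,"travel":[0,0,14],"twist":[0,0,0]},{"gripper":0,"travel":[0,1.5,6],"twist":[0,0,0]},{"gripper":0,"travel":[0,2,6],"twist":[0,0,0]},{"gripper":0,"travel":[0,2,6],"twist":[0,0,0]},{"gripper":0,"travel":[0,1,5],"twist":[0,0,0]},{"gripper":0,"travel":[0,1,4],"twist":[0,0,0]},{"gripper":0,"travel":[0,0,0],"twist":[0,0,0]}]' 80
```

```text
time: 11.52
ee_pos: [0.55, -0.1055, 0.0439]
tcp_rot: [-179.9, -0.0, -86.8]
wrist_force: [-5.1, 0.7, 11.4]
opening: 0.0
grasp_force: 5.3
```

```bash
python3 -m crank '[{"gripper":0,"travel":[0,1,2.5],"twist":[0,0,0]},{"gripper":0,"travel":[0,0,2],"twist":[0,0,0]},{"gripper":0,"travel":[0,0,1],"twist":[0,0,0]},{"gripper":0,"travel":[0,0,0],"twist":[0,0,0]}]' 80
```

```text
time: 12.02
ee_pos: [0.5492, -0.1056, 0.0392]
tcp_rot: [-179.9, -0.0, -86.8]
wrist_force: [-6.2, 0.7, 15.0]
opening: -0.0001
grasp_force: 7.5
```

```bash
python3 -m crank '[{"gripper":0,"travel":[0,0,1],"twist":[0,0,0]},{"gripper":0,"travel":[0,0,1],"twist":[0,0,0]},{"gripper":0,"travel":[0,0,0],"twist":[0,0,0]}]' 80
```

```text
time: 12.4
ee_pos: [0.5492, -0.1056, 0.0388]
tcp_rot: [-179.8, -0.0, -86.8]
wrist_force: [-12.0, 2.4, 28.3]
opening: -0.0001
grasp_force: 13.8
```

The force jumps to 28 N with hardly any travel, so the pedal is on its stop. Holding for a second, then releasing and retracting.

```bash
python3 -m crank '[{"gripper":0,"travel":[0,0,0],"twist":[0,0,0]},{"gripper":0,"travel":[0,0,0],"twist":[0,0,0]},{"gripper":0,"travel":[0,0,0],"twist":[0,0,0]},{"gripper":0,"travel":[0,0,0],"twist":[0,0,0]},{"gripper":0,"travel":[0,0,0],"twist":[0,0,0]},{"gripper":0,"travel":[0,0,0],"twist":[0,0,0]},{"gripper":0,"travel":[0,0,0],"twist":[0,0,0]},{"gripper":0,"travel":[0,0,0],"twist":[0,0,0]},{"gripper":0,"travel":[0,0,0],"twist":[0,0,0]},{"gripper":0,"travel":[0,0,0],"twist":[0,0,0]}]' 80
python3 -m crank '[{"gripper":0,"travel":[0,-1,-5],"twist":[0,0,0]},{"gripper":0,"travel":[0,-2,-7],"twist":[0,0,0]},{"gripper":0,"travel":[0,-2,-7],"twist":[0,0,0]},{"gripper":0,"travel":[0,-2,-8],"twist":[0,0,0]},{"gripper":0,"travel":[0,0,-20],"twist":[0,0,0]},{"gripper":0,"travel":[0,0,-40],"twist":[0,0,0]},{"gripper":0,"travel":[0,0,-50],"twist":[0,0,0]},{"gripper":0,"travel":[0,50,0],"twist":[0,0,0]},{"gripper":0,"travel":[0,55,0],"twist":[0,0,0]},{"gripper":0,"travel":[0,55,0],"twist":[0,0,0]},{"gripper":0,"travel":[0,0,0],"twist":[0,0,0]},{"gripper":0,"travel":[0,0,0],"twist":[0,0,0]}]' 80
python3 - <<'E'
from h import *
np.set_printoptions(precision=4,suppress=True)
t=cv2.resize(bot.camera('top')[115:245,235:405,::-1],None,fx=2.35,fy=2.35,interpolation=cv2.INTER_CUBIC)
s=cv2.resize(bot.camera('scene')[150:320,185:325,::-1],None,fx=2.35,fy=2.35,interpolation=cv2.INTER_CUBIC)
s=s[:400];o=np.zeros((400,t.shape[1]+s.shape[1],3),np.uint8);o[:t.shape[0],:t.shape[1]]=t;o[:s.shape[0],t.shape[1]:]=s
cv2.imwrite('pics/end.png',o)
E
```

```text
time: 13.65
ee_pos: [0.5492, -0.1056, 0.0388]
tcp_rot: [-179.8, -0.0, -86.8]
wrist_force: [-12.2, 1.9, 27.7]
opening: 0.0002
grasp_force: 13.8
time: 15.15
ee_pos: [0.3967, -0.1142, 0.1724]
tcp_rot: [-179.9, -0.0, -86.8]
wrist_force: [0.2, 0.1, 0.1]
opening: -0.0
grasp_force: 0.0
```

View pics/end.png

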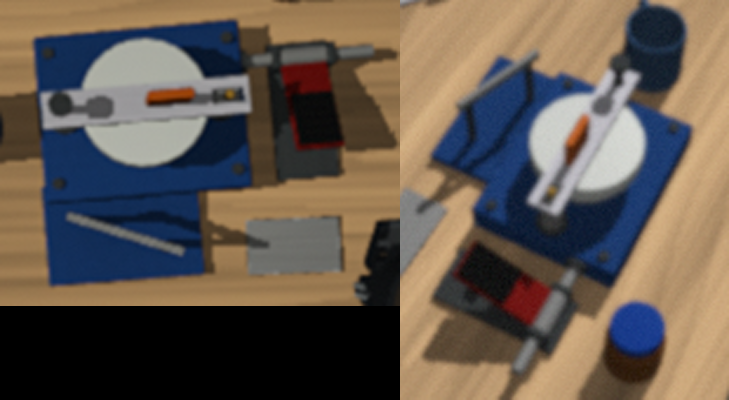

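The final views show the strap lying across the mould with the brass tip (231,95) in its slot. The pedal is back up, and the mould, jar and mug have not moved. Handing in.

```bash
python3 -c "
from workcell import bot
print(bot.job_done())"
```

```text
the job is handed in; nothing more can be done
None
```

The strap is seated over the brass bolt, and the pedal was held on its stop for over a second and has come back up; the mould, jar and mug look unmoved, and I handed the job in at about 15 s but got no verdict back.

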